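Set and start the soak timer

TASK

Set the free-standing soak timer: turn its blue knob clockwise until the white pointer stands at the red mark, pressing down firmly on the knob while you turn so that the light unit stays where it stands and does not spin or slide with it, but never leaning on it with more than about 2 kg. Then press the round green start button fully home and let go of it. Leave the other things on the worktop alone.

Things in the scene. Friction and masses are not known exactly. Their poses are not given: they have to be found in the camera images.
- timer: White free-standing timer, loose on the grey board, about 0.35 kg (varies), housing 160 mm along its x, 110 mm along its y, flat top 45 mm above the origin, on four small rubber feet. Origin: centre of the underside, on the board's top; z up; -x is its front, the side with the button. The knob's upright axis is at x = +25, y = 0 mm. Over 24 N on the board, weight included, is leaning too hard.
- dial (a point): Point on the housing's top, 45 mm above the timer's origin, on the knob's axis. Knob: blue disc 52 mm across, 8 mm thick, and on it a grip bar 48 mm long, 14 mm wide, 38 mm tall, centred on the axis. Fully up, the disc's upper face is 26 mm and the bar's top 64 mm above this point; its stem has loose play, so it may rest 0 to 12 mm lower (not measured), sliding at about 2 N.
- red_mark (a point): The wide red mark on the dial, on the housing's top, 38 mm from the knob's axis; ten thin black marks stand round the dial with it. How the knob feels: below the loose play is a spring, 1.5 N rising by 5 N per mm over 4.5 mm, then a hard stop. Pressed or not, turning takes about 0.33 N m, enough to spin the unpressed unit; it needs up to 12 N of push to stand still (13 to 17 N is safe).
- knob (a joint): Angle of the knob on the timer (rad), growing clockwise seen from above, 0 to 5.24; starts at 0.6 to 1.2. At 0 the pointer (white line on the bar's top and on one end) points to the timer's front (-x); at q the pointer and bar lie along (-cos q, sin q) in the timer's x, y. The red mark is at 2.094. It stays where it is left.
- timer_front (a point): Middle of the timer's front face, 80 mm ahead (timer -x) of its origin, 20 mm above it; it shows if the unit has spun.
- start (a joint): Travel of the start button (m): 0 up, 0.005 fully home; it springs back. Fully home takes about 5 N; above 0.004 counts as fully home, under 0.0015 as let go.
- start_top (a point): Centre of the top of the green round start button, 24 mm across, standing 8 mm proud of the housing's top (53 mm above the timer's origin), on the timer's centre line 52 mm ahead (-x) of its origin.
- mat: Grey board under the timer, 220 x 180 mm, 4 mm thick, fixed to the worktop. Origin: centre of its underside.
- detergent: Bystander, not to be disturbed: blue detergent bottle with orange cap, 72 mm across, 190 mm high. Origin: centre of its underside.
- softener: Bystander, not to be disturbed: green softener bottle with white cap, 64 mm across, 170 mm high. Origin: centre of its underside.
- soapjar: Bystander, not to be disturbed: amber jar with black lid, 76 mm across, 110 mm high. Origin: centre of its underside.
- pegbox: Bystander, not to be disturbed: open wooden box of clothes pegs, 110 x 110 mm, 60 mm high. Origin: centre of its underside.
- dosingcup: Bystander, not to be disturbed: small blue open dosing cup, 70 mm across, 60 mm high. Origin: centre of its underside.
- soapdish: Bystander, not to be disturbed: white soap dish 90 x 120 mm with a cream bar of soap, 31 mm high. Origin: centre of its underside.
- scrubbrush: Bystander, not to be disturbed: wooden scrubbing brush lying bristles down, 55 x 140 mm, 40 mm high. Origin: centre of its underside.

How it is judged:
By the outcome, as a careful person would: the job done as asked, in the order asked, and still so for the second after the job is handed in, with the robot touching nothing.
It also fails if it takes over 61 s, if anything falls off the work surface, if the arm or the gripper's body presses on something with over 40 N, if the wrist force passes 120 N, or if a joint passes its speed limit or range.

ROBOT

A 6-joint arm with a two-finger parallel gripper is mounted at the origin on the work surface. World frame = base frame: x ahead of the robot, y to its left, z up, the work surface at z = 0. Lengths are in mm, angles in rad, forces in N, time in s.
With the tool pointing down it reaches from about 350 to 975 mm from the base axis. Payload 7.1 kg.
Tool frame: the origin (TCP) lies midway between the tips of the shut fingers; the grasp point (between the pads) lies 19 mm behind it; z points along the fingers, y is the line along which they close (so a half turn about z gives the same grasp; the last joint's range is limited). The gripper opens to 88 mm and grips with 3 to 60 N. Pads are 20 mm wide; open, the fingers measure 115 mm over their backs; the gripper's body (75 mm by 178 mm) begins 61 mm behind the grasp point.
Start: joints at [-0.019, 0.423, 1.63, -0, 1.089, -0.019], TCP at [624.984, 0.026, 191.975] pointing down, gripper open.
Joint ranges: [-3, 3], [-0.9, 2.11], [0.09, 2.58], [-1.31, 4.45], [0.11, 2.69], [-2.54, 2.54]. Speed limits (rad/s): [2.39, 2.39, 3.01, 3.14, 3.14, 3.14].

INTERFACE

Orientations are given as a rotation vector (axis times angle).
In Python, from workcell import ctrl gives the robot as it stands. The module is installed in compiled form; this text tells all that it offers.
- The arm moves only by the tool servo_tool, never from a script. Its argument "increments" is a list of rows, each a list of 7 numbers: the shift along the world's x, y, z in cm, then the turn, a rotation vector about the world's x, y, z in degrees, then the opening, from -1 (shut) to 1 (fully open). A call has 1 to 20 rows; each row is the pose to reach, as a shift and turn from the pose commanded when the call began; what a row does not reach only later rows make up. A row lasts 1/12 s, in which the tool goes at most 41.7 mm and 7.16 degrees, less where a joint would pass 70% of its speed; a pose out of reach is approached as far as the arm can. A call with a gripper value outside its range is refused whole. The fingers move at their own pace and stop on an object; the grip force is fixed at half the most. Time passes only in rows, so rows that repeat a pose let the fingers close. It gives the time, the measured TCP pose, the force, the opening and the grip force at its end, in the units of the state.
- ctrl.get_obs(): the state, without advancing time (a new reading comes with each control period).
- ctrl.get_image(name): name is "scene" or "side" or "wrist"; returns a dict with "image" (400x640x3 uint8, red, green, blue), "fx", "fy", "cx", "cy" (pixels), "extrinsics" (4x4, takes a point from camera to world coordinates); the wrist camera has in their place "tool_from_camera" (4x4, takes a point from camera to tool coordinates, whose origin is the TCP and whose axes are the flange's). Camera axes: x right, y up, looking along -z (the intrinsics and any distortion apply to the point x, -y, -z); pixel columns grow to the right and rows downward; lengths in mm; the calibration is good to about 2 mm. A picture is of the moment at which its call begins: read the wrist's pose just before it. There is no depth.
- ctrl.close_job(): hands the job in; it is judged then, once.
The state is a dict: "t": time; "qpos": joint angles; "qvel": joint speeds; "joint_torque": joint torques, N m; "ee_pos": TCP position; "orientation": TCP orientation; "ft_force": force on the tool from outside, world axes, zero at the start; "moment": the same for the moment, N m; "width": finger opening in mm; "grasp_force": force on a finger pad.
Only numpy, scipy, OpenCV 4.12 (cv2) and the standard library are available. Lean on these libraries where they do the work, as an engineer would, in place of code of your own. Each camera call takes 0.05 s, during which the arm holds its last target. There are 200 camera calls.

## Working session

There is one attempt and no reset: what is moved stays moved. The work goes in short steps, Python scripts to look and compute and a tool call to move; the robot and the scene stay as the last step left them, time stands still between calls to the robot, and variables do not carry over. Pictures are saved under pics/ and viewed, at most 10 in all, crops included, and the job is handed in when it is done.

Besides the shell and the picture viewer there is one more tool, called after ">>>" as a command line: name --pt "numbers of a row" for each row, then --argument value for the rest. servo_tool: Moves the arm, as the interface text tells. Its arguments: {"type":"object","properties":{"increments":{"type":"array","items":{"type":"array","items":{"type":"number"}}}},"required":["increments"]}

```bash
mkdir -p pics
cat > h.py <<'E'
import numpy as np, cv2, pickle
from workcell import ctrl
from scipy.spatial.transform import Rotation as R
def grab(n,save=None):
    o=ctrl.get_obs(); d=ctrl.get_image(n)
    if n=="wrist":
        T=np.eye(4);T[:3,:3]=R.from_rotvec(o["orientation"]).as_matrix();T[:3,3]=o["ee_pos"]
        d["E"]=T@np.array(d["tool_from_camera"])
    else: d["E"]=np.array(d["extrinsics"])
    if save: cv2.imwrite("pics/"+save,d["image"][:,:,::-1])
    return d
def ray(d,u,v,z):
    r=np.array([(u-d["cx"])/d["fx"],-(v-d["cy"])/d["fy"],-1.]); E=d["E"]
    w=E[:3,:3]@r; c=E[:3,3]; return c+w*(z-c[2])/w[2]
E
python3 - <<'E'
from h import *
o=ctrl.get_obs(); print(o)
for n in("scene","side","wrist"):
    d=grab(n,n+"0.png"); print(n,{k:d[k] for k in d if k!="image"})
    pickle.dump(d,open(n+"0.pkl","wb"))
a=[cv2.imread(f"pics/{n}0.png") for n in("scene","wrist")]
cv2.imwrite("pics/a.png",cv2.resize(np.vstack(a),(480,600)))
E
```

```text
{'t': 0.0, 'qpos': array([-1.90074016e-02,  4.23860672e-01,  1.63071961e+00, -3.18685364e-05,
        1.08858668e+00, -1.90005302e-02]), 'qvel': array([ 1.12563775e-03,  9.57439097e-05, -1.13970797e-03, -6.94926325e-04,
       -5.19520637e-04,  2.65877940e-05]), 'joint_torque': array([ 1.28069914e-03, -5.44622147e+01, -2.73670936e+01,  6.42951974e-02,
        2.27214623e-02, -1.51321510e-04]), 'ee_pos': array([6.24376347e+02, 2.33373326e-02, 1.91177723e+02]), 'orientation': array([-2.22064419e+00, -2.22066180e+00,  1.74638884e-03]), 'ft_force': array([0.99724274, 0.26348483, 0.30830512]), 'moment': array([-0.0238521 , -0.0207537 , -0.06750223]), 'grasp_force': 0.0, 'width': 88.12299132125342}
scene {'fx': 415.28862918116437, 'fy': 415.28862918116437, 'cx': 321.308562868399, 'cy': 201.6559674704653, 'extrinsics': array([[-6.36676355e-01, -5.54312989e-01,  5.36078659e-01,
         1.09551180e+03],
       [ 7.71122041e-01, -4.61032469e-01,  4.39112583e-01,
         4.24849766e+02],
       [ 3.74385891e-03,  6.92954669e-01,  7.20971435e-01,
         7.57488739e+02],
       [ 0.00000000e+
[... 1338 characters left out ...]
om_camera': array([[ 1.05005873e-03,  9.55310982e-01,  2.95600787e-01,
         8.07317676e+01],
       [ 9.99999238e-01, -1.19493360e-03,  3.09455420e-04,
         4.13477992e-02],
       [ 6.48849474e-04,  2.95600237e-01, -9.55311509e-01,
        -1.93216682e+02],
       [ 0.00000000e+00,  0.00000000e+00,  0.00000000e+00,
         1.00000000e+00]]), 'E': array([[ 9.99997567e-01, -1.60337340e-03,  1.51504705e-03,
         6.24770125e+02],
       [ 1.08383004e-03,  9.55304227e-01,  2.95622494e-01,
         8.07697907e+01],
       [-1.92132409e-03, -2.95620132e-01,  9.55303641e-01,
         3.84543673e+02],
       [ 0.00000000e+00,  0.00000000e+00,  0.00000000e+00,
         1.00000000e+00]])}
```

View pics/scene0.png

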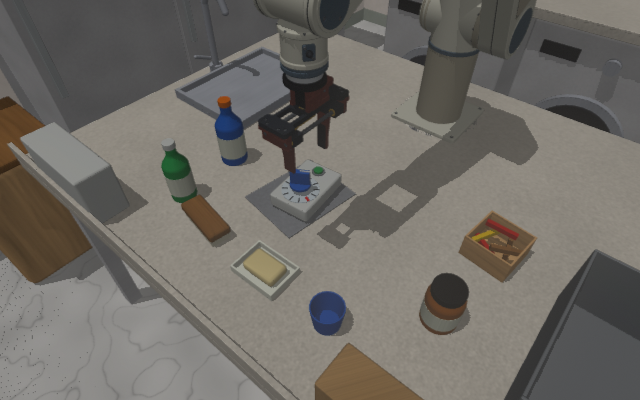

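View pics/wrist0.png

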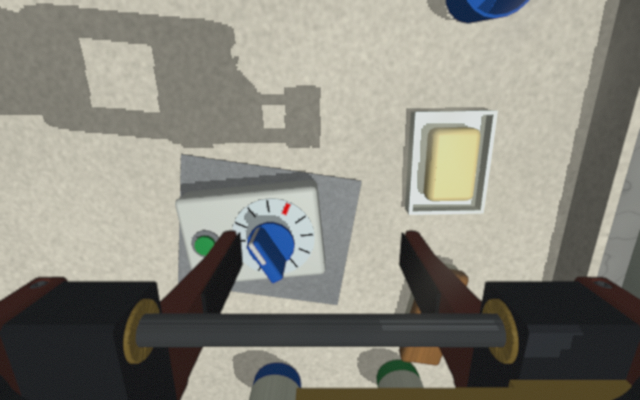

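The wrist view shows the timer, with the green button at about (204,244), the knob at about (270,245) and the red mark at about (287,209). The timer's front faces the robot, and the area around it is clear. I'll zoom in and measure.

Run:
```python
from h import *
d=pickle.load(open("wrist0.pkl","rb")); im=d["image"]
hsv=cv2.cvtColor(im,cv2.COLOR_RGB2HSV)
def blob(m,c):
    n,l,s,ce=cv2.connectedComponentsWithStats(m.astype(np.uint8)*255)
    i=min((i for i in range(1,n) if s[i,4]>8),key=lambda i:np.hypot(*(ce[i]-c))); return ce[i],s[i,4]
H,S,V=hsv[...,0],hsv[...,1],hsv[...,2]
g,_=blob((H>50)&(H<85)&(S>120),(204,244)); r,_=blob(((H<8)|(H>172))&(S>150),(287,209)); b,_=blob((H>100)&(H<130)&(S>120),(270,245))
B=ray(d,*g,57)[:2]; M=ray(d,*r,49)[:2]
print(g,r,b,B,M,"blue@75",ray(d,*b,75),"dist B-M",np.hypot(*(B-M)), "expect", np.hypot(77+19,38*.866), np.hypot(77+38*.5,38*.866))
# axis at dist 77 from B and 38 from M; timer: B=(-77,0) rel axis, M=38*(-cos2.094,sin2.094)
mt=38*np.array([-np.cos(2.094),np.sin(2.094)]); bt=np.array([-77,0])
for s in [0]:
    a=np.arctan2(*(M-B)[::-1])-np.arctan2(*(mt-bt)[::-1]); Rm=np.array([[np.cos(a),-np.sin(a)],[np.sin(a),np.cos(a)]])
    print("yaw",np.degrees(a),"axis",(B-Rm@bt+M-Rm@mt)/2)
cv2.imwrite("pics/z.png",cv2.resize(im[180:310,170:350,::-1],None,fx=4.4,fy=4.4,interpolation=cv2.INTER_CUBIC))
```

```text
[203.70114943 244.64750958] [285.75       208.33333333] [273.27380212 248.59116366] [493.46725096 -79.42508952] [585.85871919 -38.93819786] blue@75 [574.20944648 -75.08309262  75.        ] dist B-M 100.87304792599717 expect 101.48367584986268 101.48367584986268
yaw 4.7353348114165446 axis [569.92915688 -73.18912361]
```

View pics/z.png

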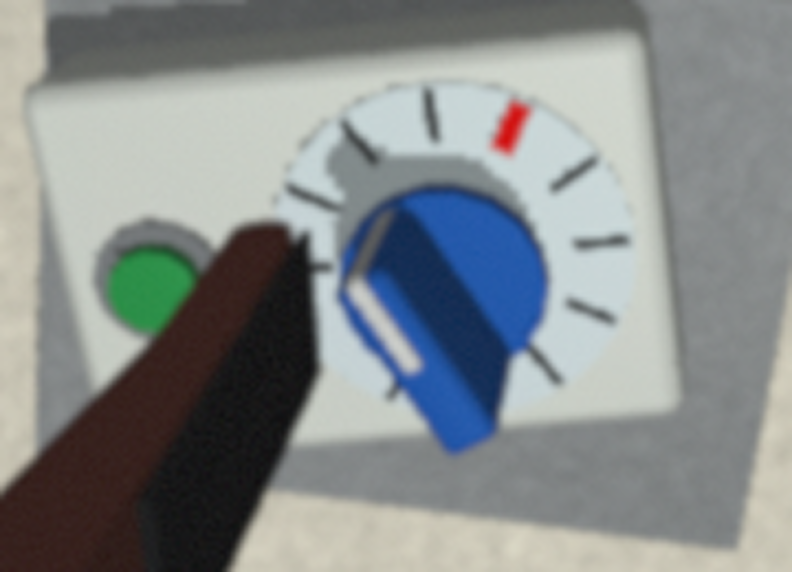

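Run:
```python
from h import *
d=pickle.load(open("wrist0.pkl","rb"))
Z=lambda x,y:(170+x/4.4,180+y/4.4)
for p,q in[((352,285),(415,370)),((345,290),(450,450)),((385,270),(497,430))]:
    a=ray(d,*Z(*p),107);b=ray(d,*Z(*q),107);v=a-b;print(a,b,np.degrees(np.arctan2(v[1],v[0])),np.hypot(*v[:2]))
s=pickle.load(open("scene0.pkl","rb"))
print(ray(s,224,102,190),ray(s,169,143,170))
```

```text
[557.4972849  -55.01293748 107.        ] [570.05970439 -75.56332382 107.        ] 121.43738044394263 24.085945320058453
[555.90837936 -56.20433485 107.        ] [576.89623792 -95.67616304 107.        ] 118.0003567083075 44.70475844618473
[564.82393771 -51.45011059 107.        ] [587.61133861 -90.54817384 107.        ] 120.2347804844975 45.25399639556762
[ 564.43725705 -321.26282925  190.        ] [ 737.19984896 -315.58196482  170.        ]
```

>>> servo_tool --pt "-2 -3 0 0 0 7 1" --pt "-4 -6 -1.5 0 0 14 1" --pt "-5.5 -7.35 -3 0 0 21 1" --pt "-5.5 -7.35 -3.7 0 0 28 1" --pt "-5.5 -7.35 -3.7 0 0 30 1" --pt "-5.5 -7.35 -3.7 0 0 30 1" --pt "-5.5 -7.35 -3.7 0 0 30 1"

```text
t: 0.73
ee_pos: [570.0, -73.5, 154.9]
orientation: [-1.573, -2.719, 0.0]
ft_force: [-0.5, 0.1, 1.2]
width: 88.2
grasp_force: 0.0
```

Run:
```python
from h import *
o=ctrl.get_obs();print(o["t"],o["ee_pos"],o["orientation"],o["ft_force"])
d=grab("wrist","w1.png");pickle.dump(d,open("w1.pkl","wb"))
```

```text
0.7333 [570.01522574 -73.52386533 154.90149652] [-1.57308900e+00 -2.71921151e+00  2.10731480e-05] [-0.49423868  0.07122315  1.20646028]
```

View pics/w1.png

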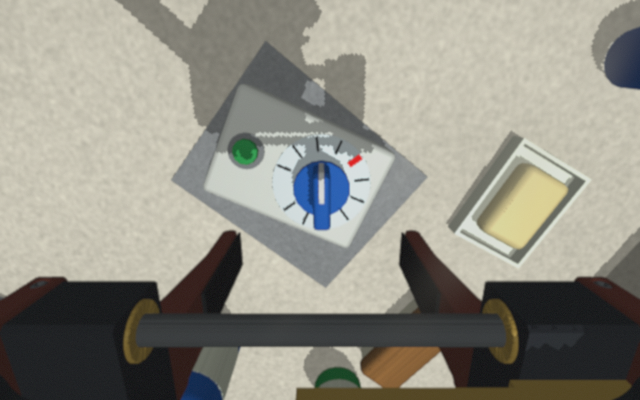

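The bar now stands upright in the image, centred at about x=321 between the fingers. The button (245,151) and red mark (355,160) are both in clear view. I'll measure them a second time.

Run:
```python
from h import *
d=pickle.load(open("w1.pkl","rb")); im=d["image"]
hsv=cv2.cvtColor(im,cv2.COLOR_RGB2HSV);H,S,V=[hsv[...,i] for i in range(3)]
def blob(m,c):
    n,l,s,ce=cv2.connectedComponentsWithStats(m.astype(np.uint8)*255)
    i=min((i for i in range(1,n) if s[i,4]>8),key=lambda i:np.hypot(*(ce[i]-c))); return ce[i],s[i],l==i
g,sg,_=blob((H>50)&(H<85)&(S>120),(245,151)); r,sr,_=blob(((H<8)|(H>172))&(S>120),(355,160)); b,sb,bm=blob((H>100)&(H<130)&(S>120),(321,190))
B=ray(d,*g,57)[:2]; M=ray(d,*r,49)[:2]
mt=38*np.array([-np.cos(2.094),np.sin(2.094)]); bt=np.array([-77,0])
a=np.arctan2(*(M-B)[::-1])-np.arctan2(*(mt-bt)[::-1]); Rm=np.array([[np.cos(a),-np.sin(a)],[np.sin(a),np.cos(a)]])
print(g,sg,r,sr,sb,B,M,np.hypot(*(B-M)),"yaw",np.degrees(a),"axis",(B-Rm@bt+M-Rm@mt)/2)
# white pointer line
w=(S<80)&(V>130)&(np.hypot(np.arange(640)[None]-321,np.arange(400)[:,None]-186)<24)
p,s,wm=blob(w,(321,183)); ys,xs=np.nonzero(wm); f=cv2.fitLine(np.c_[xs,ys].astype(np.float32),cv2.DIST_L2,0,.01,.01).ravel()
print(p,s,f)
P=ray(d,f[2]-f[0]*10*np.sign(f[1]),f[3]-abs(f[1])*10,105);Q=ray(d,f[2]+f[0]*10*np.sign(f[1]),f[3]+abs(f[1])*10,105)
v=P-Q;print(P,Q,"ptr dir",np.degrees(np.arctan2(v[1],v[0])))
cv2.imwrite("pics/z1.png",cv2.resize(im[120:260,230:420,::-1],None,fx=4,fy=4,interpolation=cv2.INTER_CUBIC))
```

```text
[244.56631579 151.31157895] [233 139  25  25 475] [354.47297297 160.17567568] [348 155  14  11  74] [ 294  161   55   68 2276] [493.7968021  -80.36426328] [586.22926711 -38.29741683] 101.55481356483753 yaw 5.542516580118532 axis [570.47353355 -72.91055485]
[320.93714286 189.77714286] [318 174   7  30 175] [2.5037013e-02 9.9968654e-01 3.2093713e+02 1.8977715e+02]
[560.9321776  -58.15599076 105.        ] [569.47305074 -72.16782939 105.        ] ptr dir 121.36426784383092
```

View pics/z1.png

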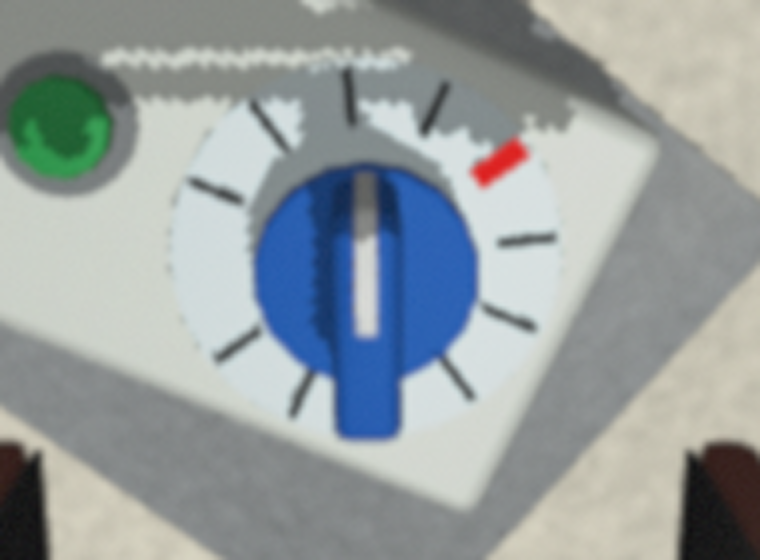

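>>> servo_tool --pt "0.05 0.05 -2.5 0 0 0 1" --pt "0.05 0.05 -5 0 0 0 1" --pt "0.05 0.05 -6.8 0 0 0 0.5" --pt "0.05 0.05 -7.7 0 0 0 0" --pt "0.05 0.05 -7.7 0 0 0 -0.4" --pt "0.05 0.05 -7.7 0 0 0 -0.4" --pt "0.05 0.05 -7.7 0 0 0 -0.4" --pt "0.05 0.05 -7.7 0 0 0 -0.4"

```text
t: 1.45
ee_pos: [571.6, -73.1, 79.3]
orientation: [1.57, 2.719, 0.001]
ft_force: [0.3, -0.2, -0.1]
width: 51.4
grasp_force: 0.0
```

>>> servo_tool --pt "0 0 -0.1 0 0 0 -0.4" --pt "0 0 -0.2 0 0 0 -0.4" --pt "0 0 -0.3 0 0 0 -0.4" --pt "0 0 -0.3 0 0 0 -0.4"

```text
t: 1.78
ee_pos: [570.5, -73.0, 75.0]
orientation: [1.571, 2.721, 0.0]
ft_force: [-0.1, 0.1, -0.4]
width: 27.0
grasp_force: 0.0
```

>>> servo_tool --pt "0 0 -0.1 0 0 0 -0.4" --pt "0 0 -0.2 0 0 0 -0.4" --pt "0 0 -0.3 0 0 0 -0.4" --pt "0 0 -0.3 0 0 0 -0.4"

```text
t: 2.12
ee_pos: [570.3, -73.0, 71.7]
orientation: [-1.571, -2.72, 0.0]
ft_force: [-0.1, -0.3, 0.2]
width: 26.5
grasp_force: 0.0
```

>>> servo_tool --pt "0 0 -0.1 0 0 0 -0.4" --pt "0 0 -0.2 0 0 0 -0.4" --pt "0 0 -0.2 0 0 0 -0.4"

```text
t: 2.37
ee_pos: [570.3, -72.9, 69.7]
orientation: [-1.571, -2.72, 0.0]
ft_force: [0.0, 0.6, 0.2]
width: 26.3
grasp_force: 0.0
```

>>> servo_tool --pt "0 0 -0.1 0 0 0 -0.4" --pt "0 0 -0.2 0 0 0 -0.4" --pt "0 0 -0.2 0 0 0 -0.4"

```text
t: 2.62
ee_pos: [570.4, -72.9, 67.8]
orientation: [-1.571, -2.721, 0.0]
ft_force: [0.2, -0.3, -0.8]
width: 26.5
grasp_force: 0.0
```

>>> servo_tool --pt "0 0 -0.1 0 0 0 -0.4" --pt "0 0 -0.2 0 0 0 -0.4" --pt "0 0 -0.2 0 0 0 -0.4"

```text
t: 2.87
ee_pos: [570.3, -73.0, 65.8]
orientation: [-1.571, -2.72, 0.0]
ft_force: [0.6, 0.4, -0.7]
width: 26.3
grasp_force: 0.0
```

>>> servo_tool --pt "0 0 -0.1 0 0 0 -0.4" --pt "0 0 -0.1 0 0 0 -0.4"

```text
t: 3.03
ee_pos: [570.4, -73.0, 64.8]
orientation: [-1.571, -2.721, 0.0]
ft_force: [-1.2, 0.4, -0.5]
width: 26.1
grasp_force: 0.0
```

>>> servo_tool --pt "0 0 -0.1 0 0 0 -0.4" --pt "0 0 -0.1 0 0 0 -0.4"

```text
t: 3.2
ee_pos: [570.4, -72.9, 63.8]
orientation: [-1.571, -2.721, 0.0]
ft_force: [-0.6, 0.1, -0.2]
width: 26.0
grasp_force: 0.0
```

>>> servo_tool --pt "0 0 -0.05 0 0 0 -0.4" --pt "0 0 -0.1 0 0 0 -0.4" --pt "0 0 -0.1 0 0 0 -0.4"

```text
t: 3.45
ee_pos: [570.4, -73.0, 62.9]
orientation: [-1.571, -2.721, 0.0]
ft_force: [-0.2, -0.3, 0.7]
width: 26.1
grasp_force: 0.0
```

>>> servo_tool --pt "0 0 0 0 0 0 -1" --pt "0 0 0 0 0 0 -1" --pt "0 0 0 0 0 0 -1" --pt "0 0 0 0 0 0 -1" --pt "0 0 0 0 0 0 -1"

```text
t: 3.87
ee_pos: [570.5, -73.0, 63.0]
orientation: [-1.57, -2.721, 0.0]
ft_force: [1.1, -0.0, 0.6]
width: 13.9
grasp_force: 30.0
```

>>> servo_tool --pt "0 0 -0.05 0 0 0 -1" --pt "0 0 -0.1 0 0 0 -1" --pt "0 0 -0.1 0 0 0 -1"

```text
t: 4.12
ee_pos: [570.5, -73.0, 62.0]
orientation: [1.571, 2.721, -0.0]
ft_force: [0.2, 0.2, 1.0]
width: 13.5
grasp_force: 30.0
```

Gripped: width is 13.9 mm and grip force 30 N. Next I'll press down step by step while watching the force.

>>> servo_tool --pt "0 0 -0.05 0 0 0 -1" --pt "0 0 -0.1 0 0 0 -1" --pt "0 0 -0.1 0 0 0 -1"

```text
t: 4.37
ee_pos: [570.5, -73.0, 60.9]
orientation: [1.571, 2.721, -0.0]
ft_force: [0.6, -0.3, 0.8]
width: 13.7
grasp_force: 30.0
```

>>> servo_tool --pt "0 0 -0.05 0 0 0 -1" --pt "0 0 -0.1 0 0 0 -1" --pt "0 0 -0.1 0 0 0 -1"

```text
t: 4.62
ee_pos: [570.5, -73.0, 59.9]
orientation: [1.571, 2.721, 0.0]
ft_force: [-0.8, 0.2, 1.2]
width: 13.6
grasp_force: 30.0
```

>>> servo_tool --pt "0 0 -0.05 0 0 0 -1" --pt "0 0 -0.1 0 0 0 -1" --pt "0 0 -0.1 0 0 0 -1"

```text
t: 4.87
ee_pos: [570.5, -73.0, 58.9]
orientation: [1.571, 2.721, 0.0]
ft_force: [-1.6, -0.5, 1.1]
width: 13.6
grasp_force: 30.0
```

Run:
```python
from h import *
o=ctrl.get_obs();print(o["t"],o["ee_pos"],o["ft_force"],o["moment"],o["joint_torque"])
d=grab("wrist");a=d["image"][100:300,180:460,::-1]
s=grab("side");k=s["image"][...,::-1]
p=np.linalg.inv(s["E"])@np.array([570,-73,70,1]);u=int(s["cx"]-s["fx"]*p[0]/p[2]);v=int(s["cy"]+s["fy"]*p[1]/p[2]);print(u,v)
b=k[max(v-60,0):v+60,max(u-84,0):u+84]
f=lambda x:cv2.resize(x,(420,300),interpolation=cv2.INTER_CUBIC)
cv2.imwrite("pics/c1.png",np.vstack([f(a),f(b)]))
```

```text
4.8667 [570.51530951 -72.99578589  58.9083233 ] [-1.591545   -0.52101286  1.10951363] [-0.00355781  0.05040418  0.13370305] [ 4.17163863e-02 -5.30411196e+01 -1.98687512e+01  1.84060908e-01
 -2.44967127e-02  1.18980585e-01]
337 174
```

View pics/c1.png

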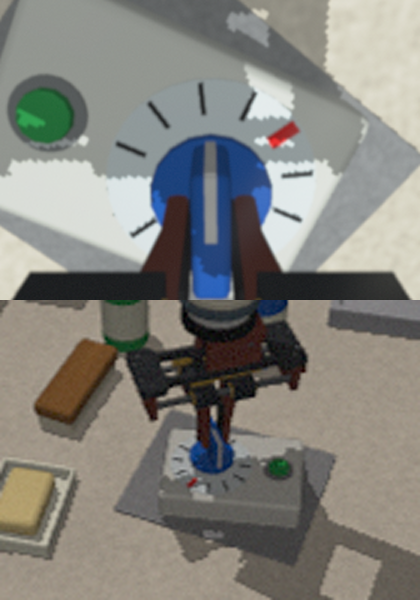

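The fingers hold the bar squarely and the unit hasn't moved. The knob is still in its loose play, so I'll keep pressing in small steps.

>>> servo_tool --pt "0 0 -0.05 0 0 0 -1" --pt "0 0 -0.1 0 0 0 -1" --pt "0 0 -0.1 0 0 0 -1"

```text
t: 5.22
ee_pos: [570.5, -73.0, 57.9]
orientation: [-1.571, -2.721, 0.0]
ft_force: [-0.4, -0.9, 0.8]
width: 13.6
grasp_force: 30.0
```

>>> servo_tool --pt "0 0 -0.05 0 0 0 -1" --pt "0 0 -0.1 0 0 0 -1" --pt "0 0 -0.1 0 0 0 -1"

```text
t: 5.47
ee_pos: [570.5, -73.0, 56.9]
orientation: [1.571, 2.721, 0.0]
ft_force: [-0.5, 0.2, 0.8]
width: 13.7
grasp_force: 30.0
```

>>> servo_tool --pt "0 0 -0.05 0 0 0 -1" --pt "0 0 -0.1 0 0 0 -1" --pt "0 0 -0.1 0 0 0 -1"

```text
t: 5.72
ee_pos: [570.5, -73.0, 55.8]
orientation: [-1.571, -2.721, 0.0]
ft_force: [-1.2, -0.7, 1.9]
width: 13.6
grasp_force: 30.0
```

>>> servo_tool --pt "0 0 -0.05 0 0 0 -1" --pt "0 0 -0.1 0 0 0 -1" --pt "0 0 -0.1 0 0 0 -1"

```text
t: 5.97
ee_pos: [570.5, -73.0, 55.0]
orientation: [1.571, 2.721, 0.0]
ft_force: [-0.5, 0.0, 1.8]
width: 13.8
grasp_force: 30.0
```

>>> servo_tool --pt "0 0 -0.05 0 0 0 -1" --pt "0 0 -0.1 0 0 0 -1" --pt "0 0 -0.1 0 0 0 -1"

```text
t: 6.22
ee_pos: [570.6, -73.0, 54.2]
orientation: [1.571, 2.721, 0.0]
ft_force: [-2.3, 0.5, 5.3]
width: 13.9
grasp_force: 30.0
```

>>> servo_tool --pt "0 0 -0.05 0 0 0 -1" --pt "0 0 -0.1 0 0 0 -1" --pt "0 0 -0.1 0 0 0 -1"

```text
t: 6.47
ee_pos: [570.7, -73.0, 53.5]
orientation: [1.571, 2.72, 0.0]
ft_force: [-2.2, 0.7, 8.7]
width: 13.9
grasp_force: 30.0
```

>>> servo_tool --pt "0 0 -0.05 0 0 0 -1" --pt "0 0 -0.1 0 0 0 -1" --pt "0 0 -0.15 0 0 0 -1" --pt "0 0 -0.15 0 0 0 -1"

```text
t: 6.8
ee_pos: [570.8, -73.1, 52.5]
orientation: [1.571, 2.72, 0.0]
ft_force: [-3.5, -0.0, 13.4]
width: 13.9
grasp_force: 30.0
```

>>> servo_tool --pt "0 0 -0.04 0 0 0 -1" --pt "0 0 -0.04 0 0 -3 -1" --pt "0 0 -0.04 0 0 -6 -1" --pt "0 0 -0.04 0 0 -9 -1" --pt "0 0 -0.04 0 0 -12 -1" --pt "0 0 -0.04 0 0 -12 -1"

```text
t: 7.3
ee_pos: [570.7, -73.1, 52.4]
orientation: [1.849, 2.539, 0.0]
ft_force: [-4.8, -0.1, 14.1]
width: 13.9
grasp_force: 30.0
```

```bash
cat > s.py <<'E'
from h import *
import sys
o=ctrl.get_obs();m=R.from_rotvec(o["orientation"]).as_matrix();print(o["ee_pos"].round(2),"tool y",np.degrees(np.arctan2(m[1,1],m[0,1])),o["ft_force"].round(2),o["moment"].round(3))
d=grab("wrist",sys.argv[1]);im=d["image"]
hsv=cv2.cvtColor(im,cv2.COLOR_RGB2HSV);H,S,V=[hsv[...,i] for i in range(3)]
for nm,m,z in(("btn",(H>50)&(H<85)&(S>120),57),("red",((H<8)|(H>172))&(S>150)&(V>120),49)):
    m=m.copy();m[300:]=0
    n,l,s,c=cv2.connectedComponentsWithStats(m.astype(np.uint8)*255)
    for i in range(1,n):
        p=ray(d,*c[i],z)
        if s[i,4]>15 and np.hypot(p[0]-545,p[1]+70)<80: print(nm,c[i].round(1),s[i,4],p.round(1))
E
python3 s.py t1.png
```

```text
[570.74 -73.05  52.37] tool y 17.87231082406141 [-4.76 -0.06 14.07] [0.017 0.856 0.255]
btn [199.7 203.1] 1066 [494.2 -79.9  57. ]
red [360.7 183. ] 162 [586.3 -38.9  49. ]
```

>>> servo_tool --pt "0 0 -0.02 0 0 -4 -1" --pt "0 0 -0.02 0 0 -8 -1" --pt "0 0 -0.02 0 0 -12 -1" --pt "0 0 -0.02 0 0 -16 -1" --pt "0 0 -0.02 0 0 -20 -1" --pt "0 0 -0.02 0 0 -20 -1"

```text
t: 7.85
ee_pos: [570.7, -73.0, 52.2]
orientation: [2.263, 2.178, 0.0]
ft_force: [-4.3, -0.7, 16.2]
width: 13.7
grasp_force: 30.0
```

>>> servo_tool --pt "0 0 0 0 0 -4 -1" --pt "0 0 0 0 0 -8 -1" --pt "0 0 0 0 0 -12 -1" --pt "0 0 0 0 0 -16 -1" --pt "0 0 0 0 0 -20 -1" --pt "0 0 0 0 0 -22 -1" --pt "0 0 0 0 0 -22 -1"

```text
t: 8.43
ee_pos: [570.6, -73.0, 52.2]
orientation: [2.636, 1.709, 0.0]
ft_force: [-4.9, -0.0, 15.3]
width: 13.8
grasp_force: 30.0
```

```bash
python3 s.py t2.png; python3 -c "
import cv2;a=cv2.imread('pics/t2.png')[90:290,170:470];cv2.imwrite('pics/t2z.png',cv2.resize(a,None,fx=2.6,fy=2.6,interpolation=2))"
```

```text
[570.63 -73.    52.21] tool y -24.082920009167356 [-4.910e+00 -1.000e-02  1.528e+01] [0.039 1.015 0.272]
btn [221.1 273.8] 498 [497.4 -76.   57. ]
red [319.5 168.1] 165 [585.6 -38.8  49. ]
```

View pics/t2z.png

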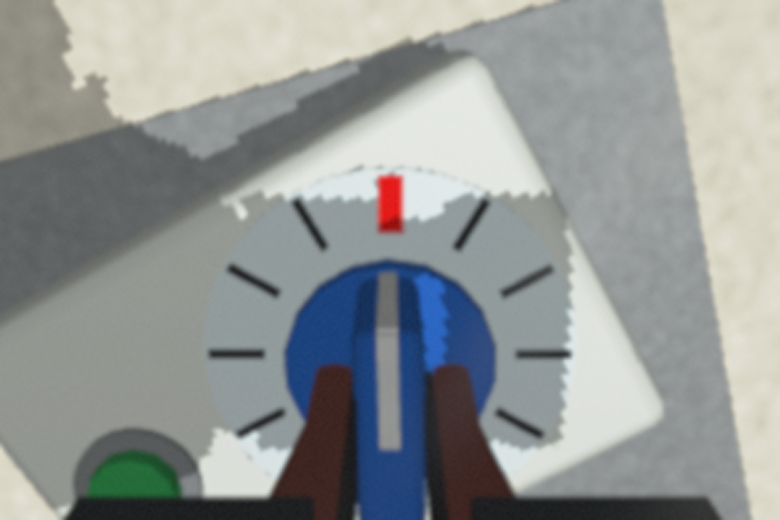

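The white pointer (389) lines up with the red mark (390), and the unit hasn't moved. I'll open the fingers while still pressed, then lift.

>>> servo_tool --pt "0 0 0 0 0 0 -0.5" --pt "0 0 0 0 0 0 -0.5" --pt "0 0 0 0 0 0 -0.5" --pt "0 0 0 0 0 0 -0.5" --pt "0 0 0.3 0 0 0 -0.5" --pt "0 0 1.5 0 0 0 -0.5" --pt "0 0 3.5 0 0 0 -0.5" --pt "0 0 6 0 0 0 -0.5" --pt "0 0 8.5 0 0 0 -0.5" --pt "0 0 10 0 0 0 -0.5" --pt "0 0 10 0 0 0 -0.5"

```text
t: 9.4
ee_pos: [573.1, -73.4, 155.3]
orientation: [2.631, 1.708, 0.008]
ft_force: [0.4, -0.1, 0.4]
width: 21.7
grasp_force: 0.0
```

```bash
python3 s.py t3.png; python3 -c "
import cv2;a=cv2.imread('pics/t3.png')[90:290,170:470];cv2.imwrite('pics/t3z.png',cv2.resize(a,None,fx=2.6,fy=2.6,interpolation=2))"
```

```text
[573.08 -73.36 155.33] tool y -24.004914131962554 [ 0.38 -0.09  0.43] [ 0.012 -0.002 -0.01 ]
btn [248.8 223.3] 405 [494.6 -80.4  57. ]
red [317.  144.9] 64 [585.9 -38.9  49. ]
```

View pics/t3z.png

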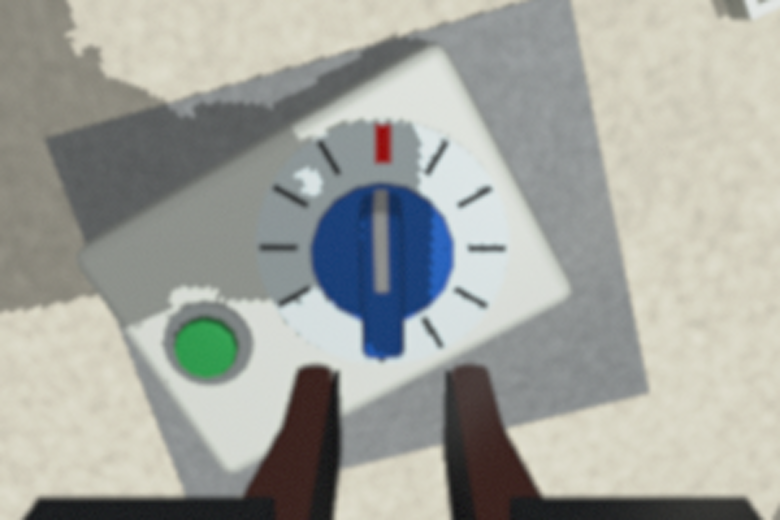

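The pointer still stands at the red mark after release. Now I'll move above the button with the fingers shut.

>>> servo_tool --pt "-2 -0.2 0 0 0 -7 -1" --pt "-4 -0.4 0 0 0 -14 -1" --pt "-6 -0.6 0 0 0 -21 -1" --pt "-7.65 -0.7 0 0 0 -28 -1" --pt "-7.65 -0.7 0 0 0 -35 -1" --pt "-7.65 -0.7 -1 0 0 -42 -1" --pt "-7.65 -0.7 -3 0 0 -49 -1" --pt "-7.65 -0.7 -5 0 0 -56 -1" --pt "-7.65 -0.7 -7 0 0 -60 -1" --pt "-7.65 -0.7 -8 0 0 -60 -1" --pt "-7.65 -0.7 -8 0 0 -60 -1" --pt "-7.65 -0.7 -8 0 0 -60 -1"

```text
t: 10.45
ee_pos: [493.4, -79.9, 70.3]
orientation: [-3.137, -0.168, 0.003]
ft_force: [-0.8, 0.2, -0.5]
width: -0.1
grasp_force: 0.0
```

>>> servo_tool --pt "0.05 0 -0.3 0 0 0 -1" --pt "0.05 0 -0.6 0 0 0 -1" --pt "0.05 0 -0.9 0 0 0 -1" --pt "0.05 0 -1.1 0 0 0 -1" --pt "0.05 0 -1.3 0 0 0 -1" --pt "0.05 0 -1.3 0 0 0 -1"

```text
t: 10.95
ee_pos: [494.3, -79.9, 57.7]
orientation: [-3.137, -0.165, 0.0]
ft_force: [0.4, -0.5, -0.6]
width: 0.6
grasp_force: 0.0
```

>>> servo_tool --pt "0 0 -0.1 0 0 0 -1" --pt "0 0 -0.2 0 0 0 -1" --pt "0 0 -0.2 0 0 0 -1"

```text
t: 11.2
ee_pos: [494.4, -80.0, 55.8]
orientation: [-3.137, -0.164, 0.0]
ft_force: [0.0, 0.2, -0.8]
width: 0.7
grasp_force: 0.0
```

>>> servo_tool --pt "0 0 -0.1 0 0 0 -1" --pt "0 0 -0.2 0 0 0 -1" --pt "0 0 -0.2 0 0 0 -1"

```text
t: 11.45
ee_pos: [494.4, -80.0, 53.7]
orientation: [-3.137, -0.164, 0.0]
ft_force: [0.1, 0.1, 0.6]
width: 0.7
grasp_force: 0.0
```

>>> servo_tool --pt "0 0 -0.1 0 0 0 -1" --pt "0 0 -0.15 0 0 0 -1" --pt "0 0 -0.15 0 0 0 -1"

```text
t: 11.7
ee_pos: [494.4, -80.0, 52.3]
orientation: [-3.137, -0.164, 0.0]
ft_force: [0.5, 0.3, -0.3]
width: 0.4
grasp_force: 0.0
```

>>> servo_tool --pt "0 0 -0.1 0 0 0 -1" --pt "0 0 -0.15 0 0 0 -1" --pt "0 0 -0.15 0 0 0 -1"

```text
t: 11.95
ee_pos: [494.4, -80.0, 50.8]
orientation: [-3.137, -0.164, 0.0]
ft_force: [0.4, -0.6, -0.9]
width: 0.6
grasp_force: 0.0
```

No contact yet, which fits the offset of about 5–8 mm I saw at the knob. I'll continue on force feedback.

>>> servo_tool --pt "0 0 -0.1 0 0 0 -1" --pt "0 0 -0.15 0 0 0 -1" --pt "0 0 -0.15 0 0 0 -1"

```text
t: 12.2
ee_pos: [494.4, -79.9, 49.3]
orientation: [-3.137, -0.164, 0.0]
ft_force: [0.5, -1.1, -0.1]
width: 0.9
grasp_force: 0.0
```

>>> servo_tool --pt "0 0 -0.1 0 0 0 -1" --pt "0 0 -0.15 0 0 0 -1" --pt "0 0 -0.15 0 0 0 -1"

```text
t: 12.45
ee_pos: [494.4, -80.0, 47.8]
orientation: [-3.137, -0.164, 0.0]
ft_force: [0.0, 0.4, 0.4]
width: 0.4
grasp_force: 0.0
```

>>> servo_tool --pt "0 0 -0.05 0 0 0 -1" --pt "0 0 -0.1 0 0 0 -1" --pt "0 0 -0.1 0 0 0 -1"

```text
t: 12.7
ee_pos: [494.4, -80.0, 46.8]
orientation: [-3.137, -0.164, 0.0]
ft_force: [1.1, -0.4, -0.1]
width: 0.5
grasp_force: 0.0
```

Run:
```python
from h import *
o=ctrl.get_obs();print(o["t"],o["ee_pos"],o["ft_force"])
d=grab("wrist");a=d["image"][150:400,120:520,::-1]
f=lambda x:cv2.resize(x,(480,300),interpolation=cv2.INTER_CUBIC)
s=grab("side");p=np.linalg.inv(s["E"])@np.array([510,-78,60,1]);u=int(s["cx"]-s["fx"]*p[0]/p[2]);v=int(s["cy"]+s["fy"]*p[1]/p[2])
b=s["image"][v-45:v+45,u-72:u+72,::-1]
cv2.imwrite("pics/c2.png",np.vstack([f(a),f(b)]))
```

```text
12.7 [494.43163308 -79.95224302  46.78965874] [ 1.09101923 -0.36642125 -0.13211401]
```

View pics/c2.png

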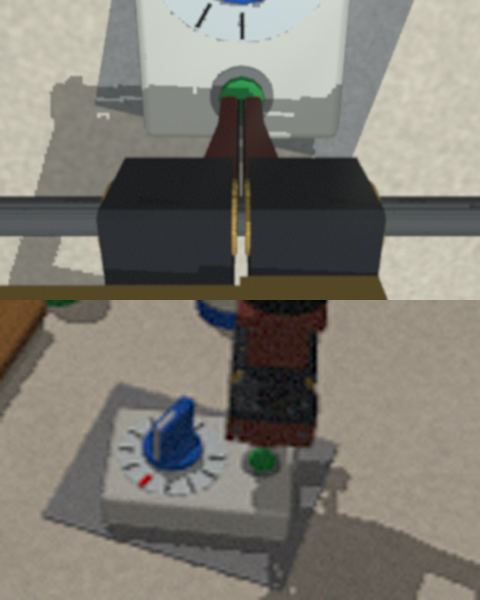

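The button is still fully visible below the fingertips in the side view: tip edge at about crop (270,442), button at (262,460). So the tips are above it. I'll work out by how much.

Run:
```python
from h import *
s=pickle.load(open("side0.pkl","rb"));p=np.linalg.inv(s["E"])@np.array([510,-78,60,1]);u=int(s["cx"]-s["fx"]*p[0]/p[2]);v=int(s["cy"]+s["fy"]*p[1]/p[2])
P=lambda x,y:(u-72+x*.3,v-45+(y-300)*.3)
for z in(45,50,55,60,65,70): print(z,"tip",ray(s,*P(270,442),z)[:2].round(1),"btn",ray(s,*P(262,461),z)[:2].round(1))
```

```text
45 tip [ 488.8 -109.6] btn [492.3 -85.8]
50 tip [ 488.6 -104.9] btn [492.  -81.2]
55 tip [ 488.4 -100.1] btn [491.8 -76.6]
60 tip [488.1 -95.4] btn [491.5 -72. ]
65 tip [487.9 -90.6] btn [491.3 -67.4]
70 tip [487.7 -85.9] btn [491.  -62.8]
```

>>> servo_tool --pt "0 0 -0.05 0 0 0 -1" --pt "0 0 -0.1 0 0 0 -1" --pt "0 0 -0.1 0 0 0 -1"

```text
t: 13.05
ee_pos: [494.4, -80.0, 45.8]
orientation: [-3.137, -0.164, 0.0]
ft_force: [-0.0, 0.1, 0.3]
width: -0.2
grasp_force: 0.0
```

>>> servo_tool --pt "0 0 -0.05 0 0 0 -1" --pt "0 0 -0.1 0 0 0 -1" --pt "0 0 -0.1 0 0 0 -1"

```text
t: 13.3
ee_pos: [494.4, -80.0, 44.8]
orientation: [-3.137, -0.164, 0.0]
ft_force: [-0.5, -0.4, 0.5]
width: 0.2
grasp_force: 0.0
```

Run:
```python
from h import *
s=grab("side");p=np.linalg.inv(s["E"])@np.array([494,-80,60,1]);u=int(s["cx"]-s["fx"]*p[0]/p[2]);v=int(s["cy"]+s["fy"]*p[1]/p[2])
b=s["image"][v-30:v+30,u-40:u+40,::-1]
cv2.imwrite("pics/c3.png",cv2.resize(b,None,fx=10,fy=10,interpolation=cv2.INTER_NEAREST)); print(u,v)
```

```text
364 179
```

View pics/c3.png

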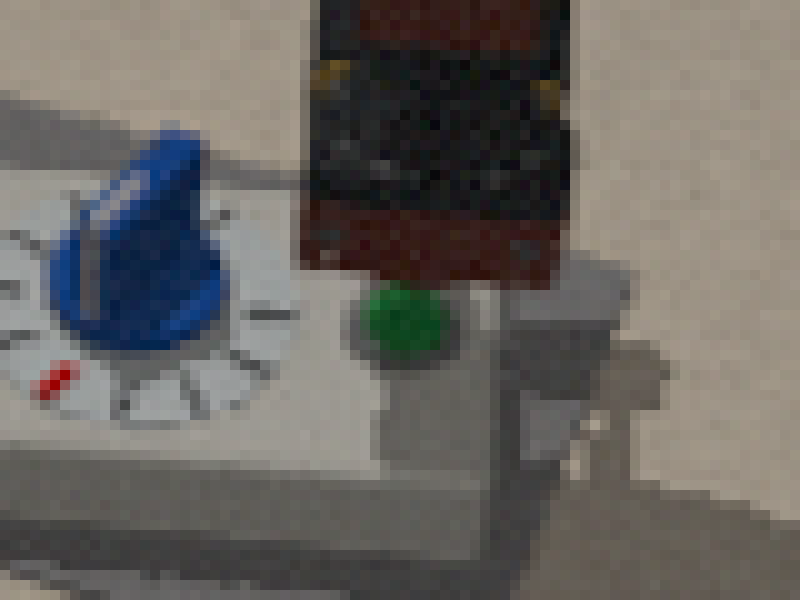

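In the side view the button is fully visible with nothing on it. The geometry from both cameras shows the real fingertips about 30 mm short of the nominal TCP. That fits the knob too, where I was gripping the upper part of the bar. I'll continue down on force. The carriage stays clear of the knob by about 20 mm.

>>> servo_tool --pt "0 0 -0.1 0 0 0 -1" --pt "0 0 -0.2 0 0 0 -1" --pt "0 0 -0.3 0 0 0 -1" --pt "0 0 -0.3 0 0 0 -1"

```text
t: 13.68
ee_pos: [494.3, -80.0, 41.7]
orientation: [-3.137, -0.164, 0.001]
ft_force: [0.3, -0.6, 0.0]
width: 0.6
grasp_force: 0.0
```

>>> servo_tool --pt "0 0 -0.1 0 0 0 -1" --pt "0 0 -0.2 0 0 0 -1" --pt "0 0 -0.3 0 0 0 -1" --pt "0 0 -0.3 0 0 0 -1"

```text
t: 14.02
ee_pos: [494.4, -79.9, 38.7]
orientation: [-3.137, -0.164, 0.0]
ft_force: [-0.1, -0.8, 0.4]
width: 0.3
grasp_force: 0.0
```

>>> servo_tool --pt "0 0 -0.1 0 0 0 -1" --pt "0 0 -0.2 0 0 0 -1" --pt "0 0 -0.2 0 0 0 -1"

```text
t: 14.27
ee_pos: [494.4, -80.0, 36.7]
orientation: [-3.137, -0.164, 0.0]
ft_force: [0.3, -0.2, 0.2]
width: 0.3
grasp_force: 0.0
```

>>> servo_tool --pt "0 0 -0.1 0 0 0 -1" --pt "0 0 -0.2 0 0 0 -1" --pt "0 0 -0.3 0 0 0 -1" --pt "0 0 -0.3 0 0 0 -1"

```text
t: 14.6
ee_pos: [494.4, -79.9, 33.7]
orientation: [-3.137, -0.164, 0.0]
ft_force: [-0.4, -0.4, -0.4]
width: 0.7
grasp_force: 0.0
```

>>> servo_tool --pt "0 0 -0.1 0 0 0 -1" --pt "0 0 -0.2 0 0 0 -1" --pt "0 0 -0.2 0 0 0 -1"

```text
t: 14.85
ee_pos: [494.4, -80.0, 31.7]
orientation: [-3.137, -0.164, 0.0]
ft_force: [0.6, -0.3, -0.2]
width: 0.3
grasp_force: 0.0
```

>>> servo_tool --pt "0 0 -0.1 0 0 0 -1" --pt "0 0 -0.2 0 0 0 -1" --pt "0 0 -0.2 0 0 0 -1"

```text
t: 15.1
ee_pos: [494.4, -80.0, 29.7]
orientation: [-3.137, -0.164, 0.0]
ft_force: [-0.4, 0.4, -0.4]
width: 0.3
grasp_force: 0.0
```

```bash
python3 s.py q1.png
python3 - <<'E'
from h import *
s=grab("side");im=s["image"];hsv=cv2.cvtColor(im,cv2.COLOR_RGB2HSV)
m=(hsv[...,0]>50)&(hsv[...,0]<85)&(hsv[...,1]>110);m=m[165:195,345:385]
ys,xs=np.nonzero(m);print(m.sum(),xs.min()+345,xs.max()+345,ys.min()+165,ys.max()+165)
for v in range(170,192): print(v,[tuple(int(c) for c in im[v,u]) for u in(358,362,366,370)])
E
```

```text
[494.38 -79.96  29.69] tool y -83.9976931669418 [-0.4   0.37 -0.43] [0.091 0.108 0.007]
btn [320.6 228.3] 92 [504.8 -79.8  57. ]
red [253.9  64.2] 264 [586.6 -37.3  49. ]
19 361 367 167 183
170 [(40, 38, 43), (68, 66, 63), (25, 24, 27), (23, 27, 26)]
171 [(15, 24, 26), (42, 41, 41), (32, 32, 35), (20, 28, 22)]
172 [(22, 26, 24), (28, 29, 24), (30, 28, 20), (25, 29, 27)]
173 [(32, 26, 23), (25, 26, 26), (21, 21, 22), (28, 26, 30)]
174 [(51, 33, 32), (52, 25, 18), (44, 31, 33), (29, 31, 28)]
175 [(50, 22, 15), (53, 29, 26), (51, 25, 23), (53, 28, 25)]
176 [(54, 36, 32), (48, 31, 25), (53, 32, 28), (56, 28, 29)]
177 [(57, 33, 35), (52, 30, 22), (53, 35, 34), (50, 26, 15)]
178 [(56, 31, 26), (48, 25, 16), (51, 21, 21), (54, 31, 30)]
179 [(49, 29, 24), (54, 28, 26), (48, 24, 18), (56, 32, 27)]
180 [(102, 98, 93), (58, 29, 28), (56, 26, 22), (49, 22, 19)]
181 [(117, 112, 110), (37, 66, 31), (24, 48, 19), (74, 64, 63)]
182 [(117, 114, 110), (11, 69, 32), (5, 66, 29), (82, 83, 78)]
183 [(126, 122, 117), (30, 66, 34), (12, 66, 25), (86, 87, 85)]
184 [(152, 150, 141), (51, 63, 52), (52, 63, 51), (91, 89, 86)]
185 [(158, 155, 148), (60, 59, 60), (55, 50, 51), (99, 97, 92)]
186 [(157, 152, 146), (96, 91, 88), (88, 87, 83), (99, 98, 92)]
187 [(158, 157, 147), (101, 97, 92), (100, 96, 92), (98, 96, 92)]
188 [(154, 152, 146), (97, 93, 90), (98, 97, 89), (99, 97, 92)]
189 [(154, 154, 145), (97, 94, 92), (102, 100, 95), (99, 98, 94)]
190 [(156, 155, 147), (97, 97, 95), (99, 98, 95), (100, 99, 92)]
191 [(159, 152, 147), (94, 91, 90), (99, 95, 93), (99, 96, 91)]
```

>>> servo_tool --pt "0 0 -0.1 0 0 0 -1" --pt "0 0 -0.2 0 0 0 -1" --pt "0 0 -0.2 0 0 0 -1"

```text
t: 15.45
ee_pos: [494.4, -80.0, 27.7]
orientation: [-3.137, -0.164, 0.0]
ft_force: [0.5, 0.3, 0.2]
width: 0.7
grasp_force: 0.0
```

>>> servo_tool --pt "0 0 -0.1 0 0 0 -1" --pt "0 0 -0.2 0 0 0 -1" --pt "0 0 -0.2 0 0 0 -1"

```text
t: 15.7
ee_pos: [494.5, -80.0, 25.8]
orientation: [-3.137, -0.164, -0.0]
ft_force: [-0.1, 0.3, 1.2]
width: 0.6
grasp_force: 0.7
```

>>> servo_tool --pt "0 0 -0.1 0 0 0 -1" --pt "0 0 -0.15 0 0 0 -1" --pt "0 0 -0.15 0 0 0 -1"

```text
t: 15.95
ee_pos: [494.6, -80.0, 24.4]
orientation: [3.137, 0.164, 0.0]
ft_force: [-1.3, -0.6, 1.2]
width: 0.3
grasp_force: 1.3
```

Contact started at about z=26.

>>> servo_tool --pt "0 0 -0.1 0 0 0 -1" --pt "0 0 -0.2 0 0 0 -1" --pt "0 0 -0.2 0 0 0 -1"

```text
t: 16.2
ee_pos: [494.6, -80.0, 22.4]
orientation: [3.137, 0.164, 0.0]
ft_force: [-0.1, 0.3, 3.9]
width: 0.2
grasp_force: 2.1
```

>>> servo_tool --pt "0 0 -0.1 0 0 0 -1" --pt "0 0 -0.15 0 0 0 -1" --pt "0 0 -0.15 0 0 0 -1"

```text
t: 16.45
ee_pos: [494.6, -80.0, 21.4]
orientation: [3.137, 0.164, 0.0]
ft_force: [-2.6, 1.2, 11.9]
width: 0.4
grasp_force: 5.8
```

At 11.9 N the travel has gone stiff, so the button is fully home. I'll lift straight up and check.

>>> servo_tool --pt "0 0 0 0 0 0 -1" --pt "0 0 0.5 0 0 0 -1" --pt "0 0 1.5 0 0 0 -1" --pt "0 0 4 0 0 0 -1" --pt "0 0 7 0 0 0 -1" --pt "0 0 10.5 0 0 0 -1" --pt "0 0 13 0 0 0 -1" --pt "0 0 13 0 0 0 -1" --pt "0 0 13 0 0 0 -1"

```text
t: 17.2
ee_pos: [495.4, -80.1, 152.5]
orientation: [3.136, 0.164, 0.005]
ft_force: [0.1, 0.0, -0.3]
width: 0.2
grasp_force: 0.0
```

```bash
python3 s.py f1.png
python3 - <<'E'
from h import *
d=grab("wrist");im=d["image"];c=ray  # pointer: grey/white line pixels within knob
hsv=cv2.cvtColor(im,cv2.COLOR_RGB2HSV);H,S,V=[hsv[...,i] for i in range(3)]
b=((H>100)&(H<130)&(S>120)).astype(np.uint8);n,l,s,ce=cv2.connectedComponentsWithStats(b)
i=min((i for i in range(1,n) if s[i,4]>300),key=lambda i:np.hypot(*(ray(d,*ce[i],80)[:2]-[571,-73])))
hull=cv2.convexHull(np.argwhere(l==i)[:,::-1].astype(np.int32));m=np.zeros(b.shape,np.uint8);cv2.fillConvexPoly(m,hull,1);m=cv2.erode(m,np.ones((3,3)))
w=((m>0)&(S<70)&(V>90)).astype(np.uint8);n,l,s,ce=cv2.connectedComponentsWithStats(w);j=1+np.argmax(s[1:,4])
ys,xs=np.nonzero(l==j);f=cv2.fitLine(np.c_[xs,ys].astype(np.float32),cv2.DIST_L2,0,.01,.01).ravel()
P=[ray(d,f[2]+k*8*f[0],f[3]+k*8*f[1],101) for k in(-1,1)];v=P[1]-P[0];print(s[j],P,np.degrees(np.arctan2(v[1],v[0]))%180,"want ~65.5")
E
```

```text
[495.4  -80.15 152.48] tool y -83.99736945886877 [ 0.06  0.04 -0.3 ] [0.028 0.103 0.042]
btn [320.4 188.2] 437 [494.1 -81.1  57. ]
red [282.3  80. ] 76 [585.7 -38.1  49. ]
[294  85  29  20 199] [array([576.48753268, -57.99346532, 101.        ]), array([572.08879047, -68.49547787, 101.        ])] 67.27374671035008 want ~65.5
```

```bash
python3 -c "
from workcell import ctrl
print(ctrl.close_job())"
```

```text
the job is handed in; nothing more can be done
None
```

The knob's pointer stands at the red mark (within about 1°), turned under about 15 N of push with no sign the unit moved; the green button was pressed home at about 12 N and released, and the job is handed in at about 17 s.

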